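Draw up the pop-up charging tower and hold it at full height

TASK

Press the green release button of the pop-up charging tower so that its black cap springs up a little, then take the cap and pull the tower up past its first stop to its second stop, all the way out. The tower sinks back by itself when let go, so finish while still gripping the cap and holding it fully extended and still; do not shift the mugs, mill, jar and tin standing about.

Things in the scene. Friction and masses are not known exactly. Their poses are not given: they have to be found in the camera images.
- tower: Pop-up USB charging tower, screwed down. Black foot plate 110x200x12 mm, round ends, long along own y. Origin: centre of its underside, z up. At own y=+45 mm a round aluminium housing (74 mm across, top 66 mm above the worktop), out of which the tower rises straight up; at own y=-45 mm an aluminium pedestal (44 mm across, top 36 mm high) with the green release button.
- cap_top (a point): Centre of the top of the tower's black round pull cap: 44 mm across, 28 mm tall, vertical sides; grip it across the sides from above, at any yaw. Moves with the tower: 101 mm above the worktop when shut (cap's underside then 7 mm above the housing), about 115 mm when sprung up, 201 mm fully extended.
- button_top (a point): Centre of the top of the green round release button, 26 mm across, 48 mm above the worktop when not pressed; 90 mm beside the cap's axis. Pressed straight down 8 mm; springs back.
- release (a joint): Travel of the button in m: 0 out, 0.008 fully in. Spring: moves from 2 N, fully in at about 5.2 N. The catch is free from about 0.006 on; the cap then springs up by itself within about half a second, and stays up when the button is let go.
- upper_section (a joint): Travel of the upper (inner, white, 40 mm across) section, which carries the cap, out of the lower section, m: 0 shut and caught, about 0.014 sprung up, 0.05 at its stop (first stop; up to about 4 N to pull). Locked at 0 until the button is pressed.
- lower_section (a joint): Travel of the lower (outer, grey, 60 mm across) section out of the housing, m: 0 down, 0.05 at its stop. The upper section carries it up once at its own stop (cap raised 50 mm); with both at their stops the cap is raised 100 mm (second stop, hard). Drawing it up and holding it takes about 10 to 12 N; let go, all sinks back.
- blue_mug: Bystander: plain dark blue mug with a handle, 89x120x83 mm, loose; origin at the centre of its underside. Not to be shifted.
- pepper_mill: Bystander: brown wooden pepper mill, 58x58x170 mm, loose; origin at the centre of its underside. Not to be shifted.
- tea_mug: Bystander: white mug with a thin red line and a handle, 82x112x94 mm, loose; origin at the centre of its underside. Not to be shifted.
- spice_jar: Bystander: small spice jar with a black lid, 41x41x105 mm, loose; origin at the centre of its underside. Not to be shifted.
- fish_tin: Bystander: flat oval-cornered tin, 63x105x26 mm, loose; origin at the centre of its underside. Not to be shifted.

How it is judged:
On the way, in this order (a step that is already met when the one before it is completed fails the run):
1. the release button has been pressed in far enough to free the catch (value of joint release above 0.0055 m), for 0.1 s.
2. the upper section is drawn out to the first stop, the fingers holding the cap (value of joint upper_section above 0.046 m and value of joint lower_section below 0.035 m and contact force between the fingers and upper_section above 2 N), for 0.1 s.
At the end, for the whole second after the job is handed in: The robot still grips the cap (more than 2 N on it) and both sections are out to their stops (upper at least 46 of 50 mm, lower at least 45 of 50 mm, cap top at least 190 mm above the worktop) and still (under 10 mm/s), through the last second (value of joint upper_section above 0.046 m and value of joint lower_section above 0.045 m and contact force between the fingers and upper_section above 2 N and height (world z) of cap_top above 0.19 m and velocity of joint lower_section between -0.01 and 0.01 m/s and velocity of joint upper_section between -0.01 and 0.01 m/s); the arm keeps its last pose, push and grip.
It fails at once if blue_mug shifted by more than 30 mm (distance of blue_mug from where it was at the start of the episode above 0.03 m).
It fails at once if pepper_mill shifted by more than 30 mm (distance of pepper_mill from where it was at the start of the episode above 0.03 m).
It fails at once if tea_mug shifted by more than 30 mm (distance of tea_mug from where it was at the start of the episode above 0.03 m).
It fails at once if spice_jar shifted by more than 30 mm (distance of spice_jar from where it was at the start of the episode above 0.03 m).
It fails at once if fish_tin shifted by more than 30 mm (distance of fish_tin from where it was at the start of the episode above 0.03 m).
It also fails if it takes over 35 s, if anything falls off the work surface, if the arm or the gripper's body presses on something with over 40 N, if the wrist force passes 120 N, or if a joint passes its speed limit or range.

ROBOT

A 7-joint arm with a two-finger parallel gripper is mounted at the origin on a cart in front of the work surface, level with it; the furniture and walls round the work are solid. World frame = base frame: x ahead of the robot, y to its left, z up, the work surface at z = 0. Lengths are in m, angles in rad, forces in N, time in s.
With the tool pointing down it reaches from about 0.425 to 0.925 m from the base axis. Payload 6.8 kg.
Tool frame: the origin (TCP) lies midway between the tips of the shut fingers; the grasp point (between the pads) lies bot.grip_point_offset behind it (bot.grip_point_offset is the distance from the TCP to the grasp point, in m); z points along the fingers, y is the line along which they close (so a half turn about z gives the same grasp; the last joint's range is limited). The gripper opens to 85 mm and grips with 20 to 120 N. Pads are 22 mm wide; open, the fingers measure 114 mm over their backs; the gripper's body (76 mm by 85 mm) begins 54 mm behind the grasp point. The pads swing forward as they close: fully open they stand 13 mm farther back than shut.
Start: joints at [1.044, 0.477, 0.022, 1.555, -0.011, 1.109, -0.083], TCP at [0.275, -0.617, 0.231] pointing down, gripper open.
Joint ranges: [-2.96, 2.96], [-0.34, 2.1], [-1.41, 1.46], [0.24, 2.44], [-1.37, 4.51], [0.17, 1.92], [-2.96, 2.96]. Speed limits (rad/s): [2.39, 2.39, 3.14, 3.14, 3.14, 3.14, 3.14].

INTERFACE

Orientations are given as a unit quaternion [w, x, y, z].
In Python, from station import get_obs, cams, job, bot gives the robot as it stands.
- The arm moves only by the tool arm_command, never from a script. Its argument "rows" is a list that holds one entry, the list of rows, each a list of 5 numbers: the finger opening in mm, from 0 to 85.4, then the shift along the world's x, y, z in units of 60 mm (1.0 is 60 mm), then the turn about the world's z in units of 0.08 rad (1.0 is 0.08 rad). In form: [[[grip, x, y, z, turn], ...]]. A call has exactly 10 rows; each row shifts and turns the commanded pose from where the row before left it; what a row does not reach is not made up. A row lasts 1/8 s, in which the tool goes at most 62.5 mm and 10.7 degrees, less where a joint would pass 70% of its speed; a pose out of reach is approached as far as the arm can. A call with a number of a shift or a turn outside -1 to 1 is refused whole. A call with a gripper value outside its range is refused whole. The fingers move at their own pace and stop on an object; "newtons" is the grip in N (left out, the last holds). Time passes only in rows, so rows that do not move let the fingers close, or fill a call up. It gives the time, the measured TCP pose, the force, the opening and the grip force at its end, in the units of the state.
- get_obs(): the state, without advancing time (a new reading comes with each control period).
- cams.read_camera(name): name is "side" or "top"; returns the picture (400x640x3 uint8, red, green, blue); there is no depth.
- cams.camera_params(name): a dict with "K" (3x3 intrinsics, pixels), "extrinsics" (4x4, takes a point from camera to world coordinates). Camera axes: x right, y down, z forward; pixel columns grow to the right and rows downward; lengths in m; the calibration is good to about 2 mm. A picture is of the moment at which its call begins. camera_params takes no time and is no camera call.
- job.hand_in(): hands the job in; it is judged then, once.
The state is a dict: "t": time; "q": joint angles; "joint_vel": joint speeds; "joint_torque": joint torques, N m; "eef_pos": TCP position; "tool_rot": TCP orientation; "contact_force": force on the tool from outside, world axes, zero at the start; "torque": the same for the moment, N m; "gripper_width": opening from 0.0 (shut) to 1.0 (fully open); "grasp_force": force on a finger pad.
Only numpy, scipy, OpenCV 4.12 (cv2) and the standard library are available. Lean on these libraries where they do the work, as an engineer would, in place of code of your own. Each camera call takes 0.05 s, during which the arm holds its last target. There are 200 camera calls.

## Working session

There is one attempt and no reset: what is moved stays moved. The work goes in short steps, Python scripts to look and compute and a tool call to move; the robot and the scene stay as the last step left them, time stands still between calls to the robot, and variables do not carry over. Pictures are saved under pics/ and viewed, at most 10 in all, crops included, and the job is handed in when it is done.

Besides the shell and the picture viewer there is one more tool, called after "Emit:" as name(argument=value, ...), one argument or row to a line, values as JSON. arm_command: Moves the arm, as the interface text tells. Its arguments: {"type":"object","properties":{"rows":{"type":"array"},"newtons":{"type":"number"}},"required":["rows"]}

```bash
mkdir -p pics
python3 - <<'E'
from station import get_obs,cams,bot
import cv2
for n in("top","side"):
    cv2.imwrite(f"pics/{n}0.png",cams.read_camera(n)[:,:,::-1])
    p=cams.camera_params(n);print(n,p)
o=get_obs();print(o,bot.grip_point_offset)
E
```

```text
top {'K': array([[494.24136477,   0.        , 325.19491152],
       [  0.        , 494.24136477, 197.52173325],
       [  0.        ,   0.        ,   1.        ]]), 'extrinsics': array([[-0.11552085, -0.96271919,  0.24459497,  0.22847898],
       [-0.99328959,  0.11058811, -0.03385339,  0.05623394],
       [ 0.00554201, -0.24686441, -0.96903418,  1.54285649],
       [ 0.        ,  0.        ,  0.        ,  1.        ]])}
side {'K': array([[376.99781559,   0.        , 320.6690203 ],
       [  0.        , 376.99781559, 208.69227011],
       [  0.        ,   0.        ,   1.        ]]), 'extrinsics': array([[-0.93855349, -0.15726122,  0.30722345,  0.2740722 ],
       [-0.34432237,  0.4876533 , -0.80226951,  0.89672358],
       [-0.02365265, -0.85875675, -0.51183727,  0.65896557],
       [ 0.        ,  0.        ,  0.        ,  1.        ]])}
{'t': 0.1, 'q': array([ 1.04391138,  0.47773277,  0.02234496,  1.55633705, -0.01150846,
        1.10930208, -0.08308697]), 'joint_vel': array([-0.00047967, -0.00175407, -0.00219414, -0.00313807, -0.00068905,
       -0.00020904, -0.00050153]), 'joint_torque': array([ 4.97357207e-03, -5.97752881e+01,  1.61375787e+00, -2.81952435e+01,
        1.28469543e-02,  5.02397350e-03, -1.89336367e-05]), 'eef_pos': array([ 0.27426557, -0.61618996,  0.23041925]), 'tool_rot': array([-7.93773311e-04,  9.78154198e-01,  2.07879013e-01, -2.26905652e-04]), 'contact_force': array([ 0.74208627, -0.71142261,  0.08139398]), 'torque': array([-0.02628063, -0.01539548,  0.02653838]), 'grasp_force': 0.0, 'gripper_width': 0.9984133333644521} 0.0187
```

View pics/top0.png

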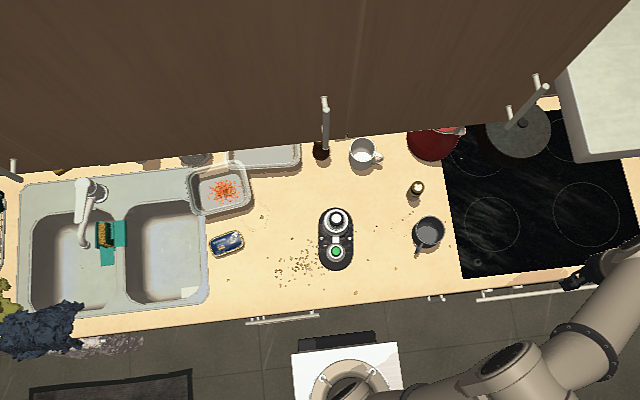

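View pics/side0.png

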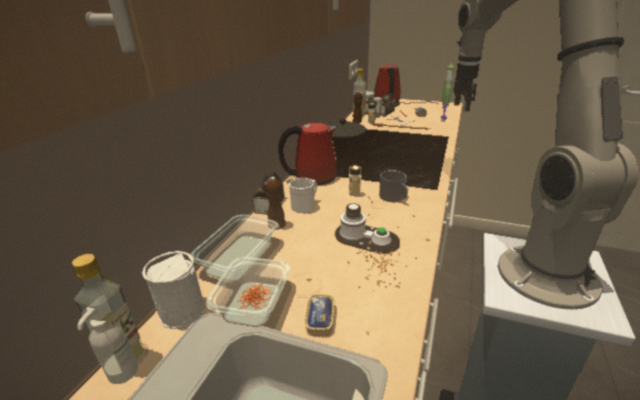

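Top: tower near (336,237), with the button at about (336,252) and the cap at about (337,217). Side: cap at about (352,212), button at about (382,232). I'll enlarge both for exact readings.

Run:
```python
import cv2,numpy as np
a=cv2.imread("pics/top0.png")[200:280,300:380];b=cv2.imread("pics/side0.png")[190:260,325:405]
a=cv2.resize(a,(400,400),interpolation=2);b=cv2.resize(b,(400,350),interpolation=2)
b=cv2.copyMakeBorder(b,0,50,0,0,0)
cv2.imwrite("pics/crop0.png",np.hstack([a,b]))
```

```text
(no output)
```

View pics/crop0.png

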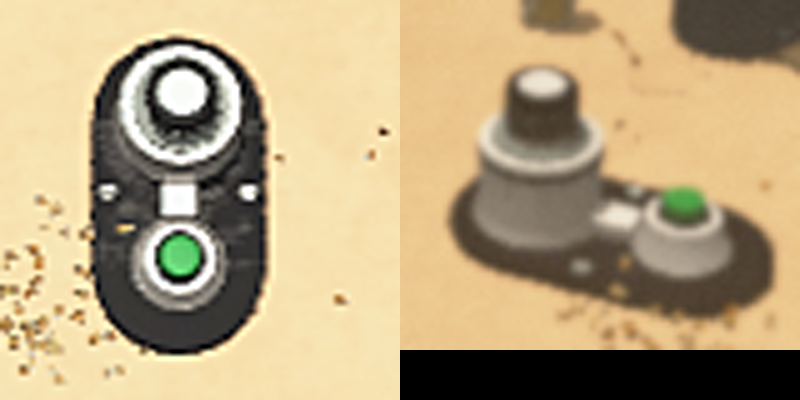

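The crop gives cap top at (335.9, 217.5) in top and (352.7, 205.9) in side. Button top is at (335.5, 250.9) in top and (381.3, 229.5) in side.

```bash
cat > h.py <<'E'
import numpy as np
from station import cams
def pix(n,u,v,z):
    p=cams.camera_params(n);E=p["extrinsics"]
    d=E[:3,:3]@np.linalg.solve(p["K"],[u,v,1]);return E[:3,3]+d*(z-E[2,3])/d[2]
E
python3 - <<'E'
from h import *
for a in [("top",335.9,217.5,.101),("side",352.7,205.9,.101),("top",335.5,250.9,.048),("side",381.3,229.5,.048),
 ("top",428,230,.08),("top",416,188,.1),("top",362,150,.09),("top",321,150,.1),("top",227,243,.02),("top",325,100,.7),("top",325,150,.5)]: print(a,pix(*a).round(4))
E
```

```text
('top', 335.9, 217.5, 0.101) [ 0.5277 -0.0187  0.101 ]
('side', 352.7, 205.9, 0.101) [ 0.5255 -0.0215  0.101 ]
('top', 335.5, 250.9, 0.048) [ 0.436  -0.0078  0.048 ]
('side', 381.3, 229.5, 0.048) [ 0.4342 -0.0047  0.048 ]
('top', 428, 230, 0.08) [ 0.4623 -0.2904  0.08  ]
('top', 416, 188, 0.1) [ 0.5908 -0.271   0.1   ]
('top', 362, 150, 0.09) [ 0.7337 -0.1259  0.09  ]
('top', 321, 150, 0.1) [0.7446 0.0012 0.1   ]
('top', 227, 243, 0.02) [0.503  0.3226 0.02  ]
('top', 325, 100, 0.7) [0.6265 0.0056 0.7   ]
('top', 325, 150, 0.5) [0.6005 0.0076 0.5   ]
```

Emit:
arm_command(
  rows=[
    [[0,0.3,0.5,0,-0.52],[0,0.4,0.9,0,-0.52],[0,0.4,1,0,-0.52],[0,0.4,1,0,-0.53],[0,0.4,1,0,-0.53],[0,0.3,1,0,-0.53],[0,0.3,1,0,-0.53],[0,0.18,1,0,-0.52],[0,0,1,0,-0.52],[0,0,0.9,0,-0.52]],
  ],
  newtons=80,
)

```text
t: 1.35
eef_pos: [0.4324, -0.0627, 0.2312]
tool_rot: [0.0, 1.0, -0.0, -0.0]
contact_force: [0.8, 0.2, 0.1]
gripper_width: -0.004
grasp_force: 0.0
```

Emit:
arm_command(
  rows=[
    [[0,0,0.5,0,0],[0,0,0.38,0,0],[0,0,0,-0.5,0],[0,0,0,-0.7,0],[0,0,0,-0.7,0],[0,0,0,-0.5,0],[0,0,0,-0.3,0],[0,0,0,-0.1,0],[0,0,0,0,0],[0,0,0,0,0]],
  ],
)

```text
t: 2.6
eef_pos: [0.4335, -0.0121, 0.064]
tool_rot: [0.0, 1.0, -0.0, 0.001]
contact_force: [-0.6, -1.1, -0.3]
gripper_width: 0.002
grasp_force: 0.0
```

Run:
```python
from station import cams
import cv2,numpy as np
a=cams.read_camera("side")[150:270,290:450,::-1]
cv2.imwrite("pics/c1.png",cv2.resize(a,(640,480),interpolation=2))
```

```text
(no output)
```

View pics/c1.png

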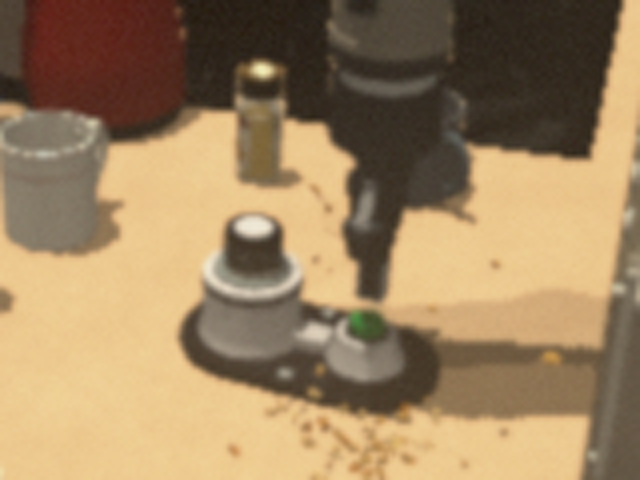

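The closed fingertips stand about 15 mm above the button (365,322 in the crop), 5 mm short in y. Correct that and press.

Emit:
arm_command(
  rows=[
    [[0,0.02,0.1,0,0],[0,0,0,-0.1,0],[0,0,0,-0.1,0],[0,0,0,-0.08,0],[0,0,0,-0.05,0],[0,0,0,-0.04,0],[0,0,0,-0.02,0],[0,0,0,0,0],[0,0,0,0,0],[0,0,0,0,0]],
  ],
)

```text
t: 3.9
eef_pos: [0.4339, -0.0061, 0.0401]
tool_rot: [0.0, 1.0, -0.0, -0.0]
contact_force: [-2.5, 0.4, 6.3]
gripper_width: 0.002
grasp_force: 3.1
```

Emit:
arm_command(
  rows=[
    [[0,0,0,-0.01,0],[0,0,0,0,0],[0,0,0,0.2,0],[0,0,0,0.4,0],[40,0,0,0.5,0],[85,0,0,0.5,0],[85,0,0,0.3,0],[85,0,0,0.1,0],[85,0,0,0,0],[85,0,0,0,0]],
  ],
)

```text
t: 5.15
eef_pos: [0.4335, -0.0061, 0.1585]
tool_rot: [0.0, 1.0, -0.0, -0.001]
contact_force: [0.1, -0.1, -0.0]
gripper_width: 0.996
grasp_force: 0.0
```

Run:
```python
from station import cams
import cv2,numpy as np
a=cams.read_camera("side")[150:270,290:450,::-1]
cv2.imwrite("pics/c2.png",cv2.resize(a,(640,480),interpolation=2))
```

```text
(no output)
```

View pics/c2.png

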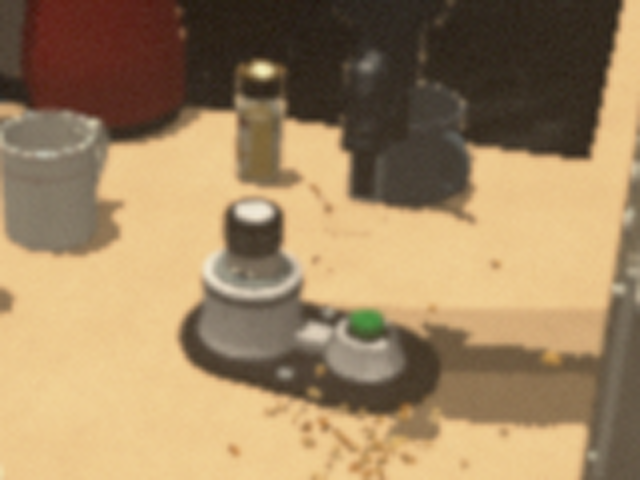

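The cap has sprung up: its top went from (252,228) to (252,211) in the crop, with the white section showing below. Next I move over the cap, go down and grip.

Emit:
arm_command(
  rows=[
    [[85,0.3,-0.1,0,0],[85,0.6,-0.12,0,0],[85,0.5,0,0,0],[85,0.15,0,0,0],[85,0,0,0,0],[85,0,0,-0.3,0],[85,0,0,-0.5,0],[85,0,0,-0.3,0],[85,0,0,-0.16,0],[85,0,0,0,0]],
  ],
)

```text
t: 6.45
eef_pos: [0.5267, -0.0192, 0.0834]
tool_rot: [0.0, 1.0, -0.0, -0.0]
contact_force: [-0.1, 0.3, 0.1]
gripper_width: 0.994
grasp_force: 0.0
```

Emit:
arm_command(
  rows=[
    [[70,0,0,0,0],[55,0,0,0,0],[40,0,0,0,0],[30,0,0,0,0],[30,0,0,0,0],[30,0,0,0,0],[30,0,0,0,0],[30,0,0,0,0],[30,0,0,0,0],[30,0,0,0,0]],
  ],
  newtons=80,
)

```text
t: 7.7
eef_pos: [0.5274, -0.0202, 0.0839]
tool_rot: [0.0, 1.0, -0.001, 0.0]
contact_force: [1.6, -5.7, -0.9]
gripper_width: 0.491
grasp_force: 80.8
```

Emit:
arm_command(
  rows=[
    [[30,0,0,0.1,0],[30,0,0,0.1,0],[30,0,0,0.1,0],[30,0,0,0.1,0],[30,0,0,0.1,0],[30,0,0,0.1,0],[30,0,0,0.08,0],[30,0,0,0,0],[30,0,0,0,0],[30,0,0,0,0]],
  ],
)

```text
t: 8.95
eef_pos: [0.5272, -0.0201, 0.1236]
tool_rot: [0.0, 1.0, -0.0, 0.0]
contact_force: [4.7, -5.0, -10.1]
gripper_width: 0.49
grasp_force: 82.2
```

Emit:
arm_command(
  rows=[
    [[30,0,0,0.1,0],[30,0,0,0.12,0],[30,0,0,0.12,0],[30,0,0,0.12,0],[30,0,0,0.1,0],[30,0,0,0.1,0],[30,0,0,0.06,0],[30,0,0,0.03,0],[30,0,0,0,0],[30,0,0,0,0]],
  ],
)

```text
t: 10.2
eef_pos: [0.5272, -0.0201, 0.1683]
tool_rot: [0.0, 1.0, -0.0, 0.0]
contact_force: [6.0, -4.2, -11.1]
gripper_width: 0.489
grasp_force: 82.3
```

Emit:
arm_command(
  rows=[
    [[30,0,0,0.02,0],[30,0,0,0.02,0],[30,0,0,0.02,0],[30,0,0,0,0],[30,0,0,0,0],[30,0,0,0,0],[30,0,0,0,0],[30,0,0,0,0],[30,0,0,0,0],[30,0,0,0,0]],
  ],
)

```text
t: 11.45
eef_pos: [0.5272, -0.0201, 0.1719]
tool_rot: [0.0, 1.0, -0.0, 0.0]
contact_force: [6.3, -4.9, -11.0]
gripper_width: 0.494
grasp_force: 82.7
```

Emit:
arm_command(
  rows=[
    [[30,0,0,0.02,0],[30,0,0,0.02,0],[30,0,0,0,0],[30,0,0,0,0],[30,0,0,0,0],[30,0,0,0,0],[30,0,0,0,0],[30,0,0,0,0],[30,0,0,0,0],[30,0,0,0,0]],
  ],
  newtons=110,
)

```text
t: 12.7
eef_pos: [0.5268, -0.0201, 0.1723]
tool_rot: [0.0, 1.0, -0.0, -0.001]
contact_force: [9.7, -5.0, -27.8]
gripper_width: 0.487
grasp_force: 115.2
```

Run:
```python
from station import cams
import cv2,numpy as np
a=cams.read_camera("side")[130:250,290:450,::-1]
cv2.imwrite("pics/c3.png",cv2.resize(a,(640,480),interpolation=2))
```

```text
(no output)
```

View pics/c3.png

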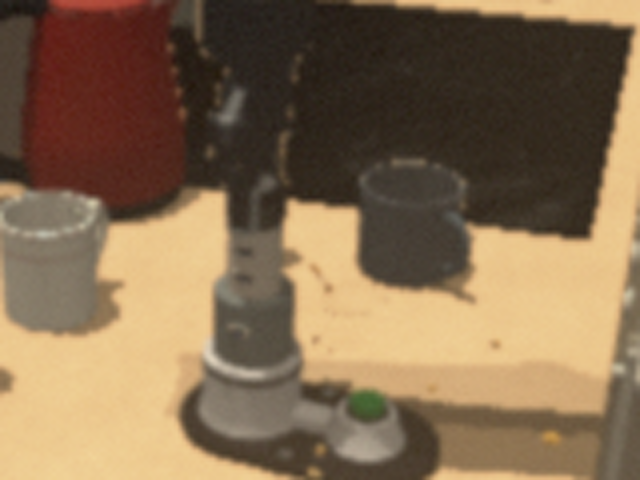

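The picture shows the white section (255,260) and the grey one (255,315) fully out with the cap still gripped, and the pull jumped to 28 N, so it is at the hard stop.

Run:
```python
from station import get_obs,job
o=get_obs();print(o["eef_pos"],o["contact_force"],o["grasp_force"])
print(job.hand_in())
```

```text
[ 0.52682584 -0.02010422  0.17227283] [ 11.56414505  -4.88162823 -27.86725217] 115.20303726196289
the job is handed in; nothing more can be done
None
```

I pressed the button and pulled the tower past its first stop to its hard second stop, then handed in at about 12.8 s with the cap still gripped (115 N grip, 28 N pull); the hand-in gave no verdict.

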